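Flask off the turntable onto the stirrer

ROBOT

A 6-joint arm with a two-finger parallel gripper is mounted at the origin on a cart in front of the work surface, level with it; the furniture and walls round the work are solid. World frame = base frame: x ahead of the robot, y to its left, z up, the work surface at z = 0. Lengths are in m, angles in rad, forces in N, time in s.
With the tool pointing down it reaches from about 0.25 to 0.8 m from the base axis. Payload 3.9 kg.
Tool frame: the origin (TCP) lies at the very end of the fingers, on their centre line; the grasp point (between the pads) lies 19 mm behind it; z points along the fingers, y is the line along which they close (so a half turn about z gives the same grasp; the last joint's range is limited). The gripper opens to 85 mm and grips with 20 to 120 N. Pads are 22 mm wide; open, the fingers measure 114 mm over their backs; the gripper's body (76 mm by 85 mm) begins 54 mm behind the grasp point. The pads swing forward as they close: fully open they stand 13 mm farther back than shut.
Start: joints at [1.292, 0.26, -0.138, 1.173, 0, 1.571], TCP at [0.144, 0.505, 0.231] pointing down, gripper open.
Joint ranges: [-2.78, 2.78], [-0.83, 1.72], [-1.28, 1.37], [-1.9, 2.12], [-1.57, 1.48], [-3.14, 3.14]. Speed limits (rad/s): [2.57, 2.57, 3.14, 3.14, 3.14, 3.14].

INTERFACE

Orientations are given as a rotation vector (axis times angle).
In Python, from plant import status, imaging, order gives the robot as it stands.
- The arm moves only by the tool drive_tool, never from a script. Its argument "motion" is a list of rows, each a list of 7 numbers: the closure, from -1 (fully open) to 1 (shut), so that 0 is half open, then the shift along the tool's x, y, z normalised to -1 to 1, where 1 is 200 mm, then the turn, a rotation vector about the tool's x, y, z normalised to -1 to 1, where 1 is 180 degrees. In form: [[jaw, dx, dy, dz, ax, ay, az], ...]. A call has 1 to 8 rows; each row is the pose to reach, as a shift and turn from the pose commanded when the call began, along the tool's axes at that moment, turning the shorter way round; what a row does not reach only later rows make up. A row lasts 1/12 s, in which the tool goes at most 41.7 mm and 7.16 degrees, less where a joint would pass 70% of its speed; a pose out of reach is approached as far as the arm can. A call with a number of a shift or a turn outside -1 to 1 is refused whole. A call with a gripper value outside its range is refused whole. The fingers move at their own pace and stop on an object; "force" is the grip in N (left out, the last holds). Time passes only in rows, so rows that repeat a pose let the fingers close. It gives the time, the measured TCP pose, the force, the opening and the grip force at its end, in the units of the state.
- status.get_obs(): the state, without advancing time (a new reading comes with each control period).
- imaging.get_image(name): name is "side" or "top" or "wrist"; returns the picture (420x560x3 uint8, red, green, blue); there is no depth.
- imaging.calibration(name): a dict with "K" (3x3 intrinsics, pixels), "R" (3x3) and "t" (3): a world point X has camera coordinates R X + t. Camera axes: x right, y down, z forward; pixel columns grow to the right and rows downward; lengths in m; the calibration is good to about 2 mm. A picture is of the moment at which its call begins: read the wrist's pose just before it. calibration takes no time and is no camera call; for the wrist camera it gives the pose at the moment of the call.
- order.finish_job(): hands the job in; it is judged then, once.
The state is a dict: "time": time; "joints": joint angles; "dq": joint speeds; "joint_efforts": joint torques, N m; "eef_pos": TCP position; "tool_rot": TCP orientation; "contact_force": force on the tool from outside, world axes, zero at the start; "wrist_torque": the same for the moment, N m; "width": finger opening in m; "grasp_force": force on a finger pad.
Only numpy, scipy, OpenCV 4.12 (cv2) and the standard library are available. Lean on these libraries where they do the work, as an engineer would, in place of code of your own. Each camera call takes 0.05 s, during which the arm holds its last target. There are 200 camera calls.

TASK

Someone has left the conical flask among the dropping bottles on the free-running turntable. Lift it off and stand it upright in the middle of the round white plate of the magnetic stirrer, lowering it onto the plate before letting go. Leave both bottles standing on the turntable.

Things in the scene. Friction and masses are not known exactly. Their poses are not given: they have to be found in the camera images.
- flask_center (a point): Centre (half-way up, on its axis) of the loose conical glass flask, 61 mm wide, 99 mm tall; its foot is 49.5 mm below. Grip the upright neck, 26 mm thick, 10 to 45 mm above this point. z points up the neck. It stands on a turntable: a white round platter 260 mm across, top 34 mm above the bench, that turns almost freely when pushed sideways and is at rest at first.
- plate_center (a point): Centre of the top face of the round white plate of the magnetic stirrer, 124 mm across, 72 mm above the bench. The stirrer is a grey box, 170 x 150 mm, fixed to the bench, with its black panel and knob at its front (-x of this frame; z up).
- amber_bottle_center (a point): Centre (half-way up, on its axis) of the amber glass dropping bottle with a dark rubber teat, loose, 39 mm across, 120 mm tall, standing on the turntable. The flask and both bottles stand about 85 mm from the turntable's middle, some 120 degrees apart, in any order. Its z axis points up along the bottle. It stays on the turntable.
- clear_bottle_center (a point): Centre (half-way up, on its axis) of the clear glass dropping bottle with a dark rubber teat, loose, 39 mm across, 120 mm tall, standing on the turntable. The flask and both bottles stand about 85 mm from the turntable's middle, some 120 degrees apart, in any order. Its z axis points up along the bottle. It stays on the turntable.
Mind the look-alikes: they are no part of the job. Leave any blue look-alike of the part that bears flask_center alone.

How it is judged:
On the way, in this order (a step that is already met when the one before it is completed fails the run):
1. the flask is lifted off the turntable, its foot at least 30 mm above the platter (height (world z) of flask_center above 0.1135 m), for 0.1 s.
2. still held, the flask is brought down upright to within 10 mm of the stirrer plate, within 20 mm of its middle (horizontal distance between flask_center and plate_center below 0.02 m and angle between flask_center's own z axis and vertical below 0.17 rad and z of flask_center in the frame of plate_center below 0.0595 m and contact force between the fingers and flask above 0.3 N), for 0.04 s.
At the end, for the whole second after the job is handed in: The flask stands upright (within 10 degrees) on the stirrer plate, its axis within 20 mm of the plate's middle, and both dropping bottles stand upright on the turntable (within 8.5 degrees, centre 94 mm above the bench to 10 mm) (horizontal distance between flask_center and plate_center below 0.02 m and angle between flask_center's own z axis and vertical below 0.17 rad and z of flask_center in the frame of plate_center between 0.0455 and 0.0535 m and height (world z) of amber_bottle_center between 0.084 and 0.104 m and angle between each of amber_bottle_center, clear_bottle_center's own z axis and vertical below 0.15 rad and height (world z) of clear_bottle_center between 0.084 and 0.104 m); the robot touches nothing.
It fails at once if a dropping bottle is tipped by more than 30 degrees or falls off the turntable (angle between any of amber_bottle_center, clear_bottle_center's own z axis and vertical above 0.52 rad or height (world z) of any of amber_bottle_center, clear_bottle_center below 0.06 m).
It also fails if it takes over 37 s, if anything falls off the work surface, if the arm or the gripper's body presses on something with over 40 N, if the wrist force passes 120 N, or if a joint passes its speed limit or range.

## Working session

There is one attempt and no reset: what is moved stays moved. The work goes in short steps, Python scripts to look and compute and a tool call to move; the robot and the scene stay as the last step left them, time stands still between calls to the robot, and variables do not carry over. Pictures are saved under pics/ and viewed, at most 10 in all, crops included, and the job is handed in when it is done.

Besides the shell and the picture viewer there is one more tool, called after "Call:" by a JSON object that holds its "op" and its "data". drive_tool: Moves the arm, as the interface text tells. Its arguments: {"type":"object","properties":{"motion":{"type":"array","items":{"type":"array","items":{"type":"number","minimum":-1,"maximum":1}}},"force":{"type":"number"}},"required":["motion"]}

```bash
mkdir -p pics
python3 - <<'E'
from plant import status, imaging, order
import cv2,numpy as np
for n in ("side","top"):
    c=imaging.calibration(n);im=imaging.get_image(n)
    cv2.imwrite(f"pics/{n}0.png",im[:,:,::-1]);print(n,c)
o=status.get_obs();print(o)
E
```

```text
side {'K': array([[436.64460656,   0.        , 284.98034384],
       [  0.        , 436.64460656, 211.09321858],
       [  0.        ,   0.        ,   1.        ]]), 'R': array([[-0.99849349,  0.0495779 , -0.02351148],
       [ 0.0442725 ,  0.47480274, -0.87897799],
       [-0.03241457, -0.87869471, -0.47628238]]), 't': array([0.47160573, 0.01833622, 1.17838201])}
top {'K': array([[390.30189427,   0.        , 280.43948143],
       [  0.        , 390.30189427, 207.45365355],
       [  0.        ,   0.        ,   1.        ]]), 'R': array([[ 0.00894385, -0.99911582, -0.0410803 ],
       [-0.99851047, -0.00671212, -0.05414609],
       [ 0.05382247,  0.04150338, -0.99768763]]), 't': array([0.10333017, 0.48684853, 0.9320517 ])}
{'time': 0.1, 'joints': array([ 1.29200466e+00,  2.60644528e-01, -1.39290496e-01,  1.17270146e+00,
        6.70716819e-06,  1.57080220e+00]), 'dq': array([ 0.00160308, -0.00033526,  0.00097536, -0.00030733,  0.00108384,
        0.00105919]), 'joint_efforts': array([-1.46777097e-04, -4.06507623e+01,  2.54527152e+01,  1.00426978e-02,
       -1.01533143e-05,  6.06717194e-06]), 'eef_pos': array([0.14429893, 0.504115  , 0.23051532]), 'tool_rot': array([-4.36480582e-01, -3.11085725e+00,  2.86077004e-03]), 'contact_force': array([ 0.56952096, -0.41013631,  0.09480378]), 'wrist_torque': array([-0.01577816, -0.01870022, -0.02910622]), 'grasp_force': 0.0, 'width': 0.08526904870424266}
```

View pics/side0.png

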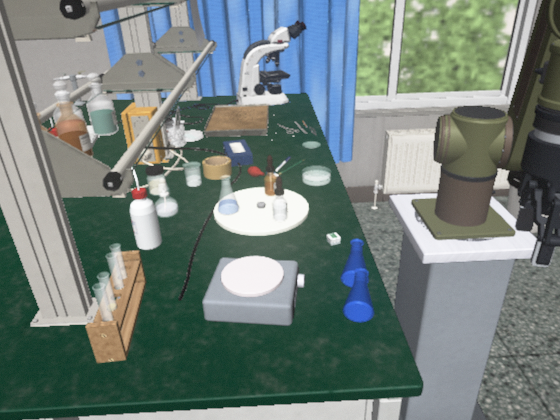

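View pics/top0.png

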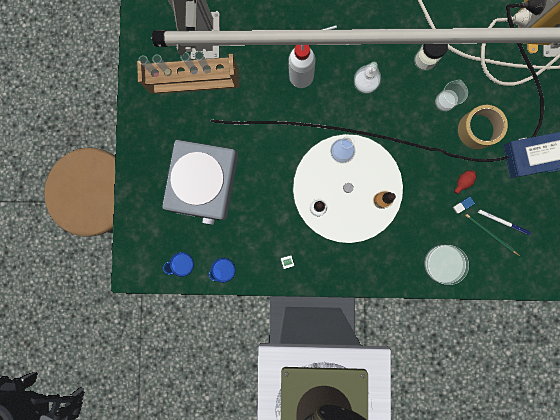

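The side view shows the flask at (229,195), amber bottle at (271,185), clear bottle at (280,205), and the plate at (252,276). In the top view the flask is at (343,149), amber at (385,200), clear at (318,207), the plate at (197,178), and the platter hub at (348,188). The blue look-alikes lie at (180,265) and (222,270).

Run:
```python
import cv2,numpy as np
s=cv2.imread("pics/side0.png");t=cv2.imread("pics/top0.png")
a=cv2.resize(s[165:225,205:305],None,fx=7,fy=7,interpolation=cv2.INTER_CUBIC)[:300*2-180]
b=cv2.resize(t[130:220,290:410],None,fx=5,fy=5,interpolation=cv2.INTER_CUBIC)
cv2.imwrite("pics/cs.png",a);cv2.imwrite("pics/ct.png",b)
for n,im,r in(("side",s,(200,245,300,310)),("top",t,(165,140,235,220)),("topTT",t,(280,125,415,250)),("sideTT",s,(205,165,320,240))):
    x0,y0,x1,y1=r;c=im[y0:y1,x0:x1]
    m=(c.min(2)>205).astype(np.uint8)
    cs,_=cv2.findContours(m,cv2.RETR_EXTERNAL,cv2.CHAIN_APPROX_NONE)
    k=max(cs,key=cv2.contourArea);k=cv2.convexHull(k);e=cv2.fitEllipse(k);print(n,np.array(e[0])+[x0,y0],e[1],e[2])
```

```text
side [251.38062668 275.64548492] (40.197322845458984, 62.891990661621094) 83.6414794921875
top [196.24258995 177.85799789] (51.5640754699707, 52.56507873535156) 30.54964256286621
topTT [347.54432678 188.16452026] (107.78728485107422, 109.09010314941406) 101.84587097167969
sideTT [260.47118378 210.56959152] (47.88994216918945, 94.70765686035156) 86.53494262695312
```

View pics/cs.png

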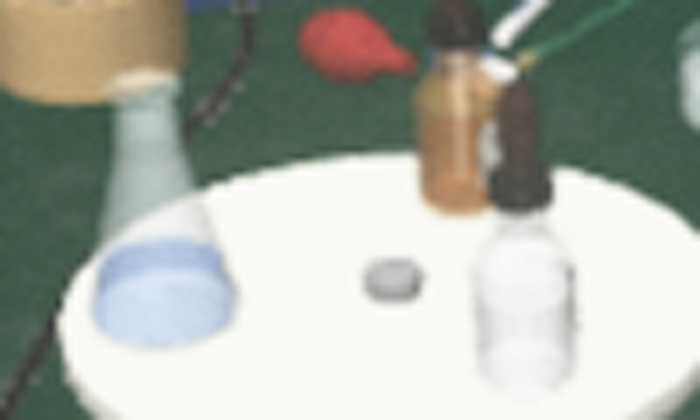

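View pics/ct.png

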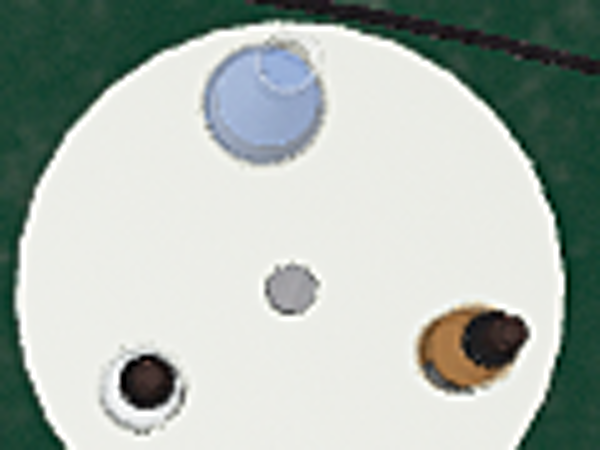

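```bash
cat > h.py <<'E'
from plant import status, imaging, order
import cv2,numpy as np
def tri(a,ca,b,cb):
    P=lambda c:c["K"]@np.c_[c["R"],c["t"]]
    X=cv2.triangulatePoints(P(ca),P(cb),np.array(a,float).reshape(2,1),np.array(b,float).reshape(2,1)).ravel();return X[:3]/X[3]
def onz(p,c,z):
    d=c["R"].T@np.linalg.inv(c["K"])@[*p,1];o=-c["R"].T@c["t"];return o+d*(z-o[2])/d[2]
E
python3 - <<'E'
from h import *
np.set_printoptions(precision=4,suppress=True)
S=imaging.calibration("side");T=imaging.calibration("top")
for n,a,b,z in(("plate",(251.6,275.6),(196.5,177.9),.072),("tt",(261.0,210.0),(347.7,188.2),.034),("mouth",(225.7,176.9),(347.6,143.2),.133),
 ("foot",(228.6,209.6),(342.4,150.8),.034),("amberteat",(271,167),(393,197),.15),("clear",(279.3,177.5),(319.5,206.3),.154),("hub",(261,205),(348.2,187.8),.04)):
    print(n,tri(a,S,b,T),onz(a,S,z)[:2],onz(b,T,z)[:2])
c=imaging.calibration("wrist");o=status.get_obs()
print(c["R"]@o["eef_pos"]+c["t"],c["R"]@cv2.Rodrigues(o["tool_rot"])[0]); print(cv2.Rodrigues(o["tool_rot"])[0])
E
```

```text
plate [0.5514 0.3012 0.066 ] [0.5514 0.3092] [0.5501 0.2996]
tt [ 0.5341 -0.0543  0.0218] [ 0.5344 -0.0317] [ 0.5318 -0.0527]
mouth [ 0.6197 -0.0399  0.1311] [ 0.6206 -0.0361] [ 0.6176 -0.0396]
foot [ 0.6214 -0.04    0.0351] [ 0.6219 -0.0422] [ 0.6212 -0.0402]
amberteat [ 0.5034 -0.1394  0.1124] [ 0.5027 -0.0489] [ 0.5019 -0.1303]
clear [0.4829 0.0205 0.1501] [0.484 0.029] [0.4815 0.0207]
hub [ 0.5334 -0.0534  0.0377] [ 0.5341 -0.0492] [ 0.5321 -0.0531]
[-0.0002  0.0322  0.162 ] [[-0.0017  1.     -0.0001]
 [-0.9443 -0.0017 -0.329 ]
 [-0.329  -0.0004  0.9443]]
[[-0.9614  0.2752 -0.0005]
 [ 0.2752  0.9614 -0.0018]
 [ 0.     -0.0018 -1.    ]]
```

Run:
```python
from h import *
S=imaging.calibration("side");T=imaging.calibration("top")
print(tri((113,181),S,(158,38),T))
R=cv2.Rodrigues(status.get_obs()["tool_rot"])[0]
print(R.T@(np.array([.62,-.04,.23])-status.get_obs()["eef_pos"])/.2)
```

```text
[0.7724685  0.31752177 0.28931938]
[-3.03536601 -1.96095331  0.00616476]
```

Call:
{"op": "drive_tool", "data": {"motion": [[-1,-0.76,-0.49,0,0,0,0],[-1,-0.76,-0.49,0,0,0,0],[-1,-0.76,-0.49,0,0,0,0],[-1,-0.76,-0.49,0,0,0,0],[-1,-0.76,-0.49,0,0,0,0],[-1,-0.76,-0.49,0,0,0,0]]}}

```text
time: 0.6
eef_pos: [0.265, 0.3657, 0.231]
tool_rot: [0.444, 3.11, -0.003]
contact_force: [-0.5, -0.2, 0.5]
width: 0.0855
grasp_force: 0.0
```

Call:
{"op": "drive_tool", "data": {"motion": [[-1,-0.76,-0.49,0,0,0,0],[-1,-0.76,-0.49,0,0,0,0],[-1,-0.76,-0.49,0,0,0,0],[-1,-0.76,-0.49,0,0,0,0],[-1,-0.76,-0.49,0,0,0,0],[-1,-0.76,-0.49,0,0,0,0]]}}

```text
time: 1.1
eef_pos: [0.3845, 0.2312, 0.231]
tool_rot: [0.443, 3.11, -0.0]
contact_force: [-0.3, 0.8, -0.7]
width: 0.0852
grasp_force: 0.0
```

Call:
{"op": "drive_tool", "data": {"motion": [[-1,-0.76,-0.49,0,0,0,0],[-1,-0.76,-0.49,0,0,0,0],[-1,-0.76,-0.49,0,0,0,0],[-1,-0.76,-0.49,0,0,0,0],[-1,-0.76,-0.49,0,0,0,0],[-1,-0.76,-0.49,0,0,0,0],[-1,-0.76,-0.49,0,0,0,0]]}}

```text
time: 1.68
eef_pos: [0.5015, 0.0977, 0.2308]
tool_rot: [-0.436, -3.109, -0.001]
contact_force: [-0.6, 0.9, -0.6]
width: 0.0853
grasp_force: 0.0
```

Run:
```python
from h import *
import pickle
im=imaging.get_image("wrist");c=imaging.calibration("wrist");cv2.imwrite("pics/w0.png",im[:,:,::-1]);pickle.dump(c,open("w0.pkl","wb"))
o=status.get_obs();R=cv2.Rodrigues(o["tool_rot"])[0]
print(o["time"],o["eef_pos"],R,R.T@(np.array([.62,-.04,.23])-o["eef_pos"])/.2)
```

```text
1.7333 [0.50088983 0.09810613 0.23088053] [[-9.61726247e-01  2.74005423e-01 -1.91166696e-03]
 [ 2.74004173e-01  9.61728088e-01  8.92985643e-04]
 [ 2.08318672e-03  3.35003005e-04 -9.99997774e-01]] [-0.76197434 -0.50092001  0.0026475 ]
```

View pics/w0.png

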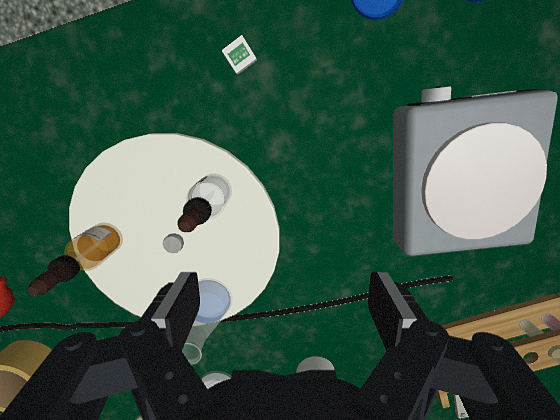

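The wrist view shows the flask foot at (210,300), its mouth at (191,352) behind the left finger, and the plate whole at (487,181). I will move over the flask and cross-check the plate and the mouth.

Call:
{"op": "drive_tool", "data": {"motion": [[-1,-0.76,-0.5,0,0,0,0],[-1,-0.76,-0.5,0,0,0,0],[-1,-0.76,-0.5,0,0,0,0],[-1,-0.76,-0.5,0,0,0,0],[-1,-0.76,-0.5,0,0,0,0],[-1,-0.76,-0.5,0,0,0,0],[-1,-0.76,-0.5,0,0,0,0],[-1,-0.76,-0.5,0,0,0,0]]}}

```text
time: 2.4
eef_pos: [0.6193, -0.0391, 0.2313]
tool_rot: [-0.433, -3.11, -0.001]
contact_force: [-0.1, 0.4, -0.2]
width: 0.0851
grasp_force: 0.0
```

Run:
```python
from h import *
import pickle
np.set_printoptions(precision=4,suppress=True)
c=pickle.load(open("w0.pkl","rb"));T=imaging.calibration("top");S=imaging.calibration("side")
im=cv2.imread("pics/w0.png")
m=(im.min(2)>195).astype(np.uint8);m[:,:415]=0;m[250:]=0
k=max(cv2.findContours(m,0,1)[0],key=cv2.contourArea);e=cv2.fitEllipse(cv2.convexHull(k));print(e)
p=e[0];print("plate",onz(p,c,.072),tri(p,c,(196.5,177.9),T),tri(p,c,(251.6,275.6),S))
print("mouth",onz((191,352),c,.1331),"hub",onz((173,243),c,.04))
im=imaging.get_image("wrist");c=imaging.calibration("wrist");cv2.imwrite("pics/w1.png",im[:,:,::-1]);pickle.dump(c,open("w1.pkl","wb"))
for z in(.034,.133):
  q=c["K"]@(c["R"]@[.62,-.04,z]+c["t"]);print(q[:2]/q[2])
o=status.get_obs();print(o["eef_pos"],c["K"][0,0])
```

```text
((485.6037902832031, 180.6171875), (104.22103118896484, 130.51266479492188), 51.34684371948242)
plate [0.5459 0.3015 0.072 ] [0.549  0.3012 0.0701] [0.5505 0.3041 0.0677]
mouth [ 0.6195 -0.0331  0.1331] hub [ 0.5335 -0.0514  0.04  ]
[282.7205 184.4049]
[282.4813 212.534 ]
[ 0.6193 -0.0391  0.2315] 299.72519714664054
```

View pics/w1.png

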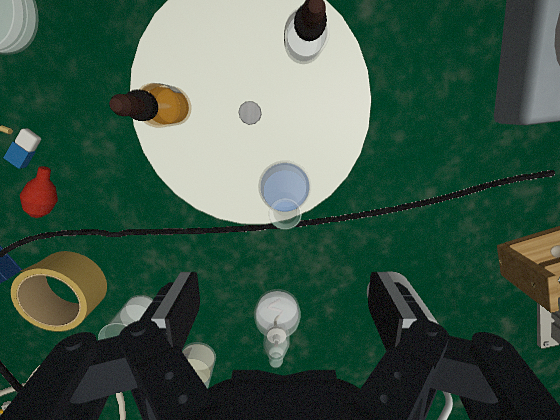

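The flask's mouth is at (286,214) and its foot at (285,186), about 3 px right of the prediction.

Run:
```python
from h import *
import pickle
c=pickle.load(open("w1.pkl","rb"));a=pickle.load(open("w0.pkl","rb"))
print(tri((286,214),c,(347.6,143.2),imaging.calibration("top")),tri((286,214),c,(225.7,176.9),imaging.calibration("side")))
f=np.mean([onz((286,214),c,.133),onz((285,186.5),c,.034)],0);print(onz((286,214),c,.133),onz((285,186.5),c,.034))
o=status.get_obs();R=cv2.Rodrigues(o["tool_rot"])[0]
print(R.T@(np.array([f[0],f[1],.093])-o["eef_pos"])/.2,o["tool_rot"],R)
```

```text
[ 0.60921337 -0.03450354  0.17080466] [ 0.62116926 -0.0374436   0.13256396]
[ 0.62209817 -0.03747788  0.133     ] [ 0.62314103 -0.03813282  0.034     ]
[-0.0150826   0.0104531   0.69235504] [-4.32252461e-01 -3.11052178e+00 -8.39944185e-04] [[-9.62108703e-01  2.72663976e-01 -1.09561158e-03]
 [ 2.72663345e-01  9.62109256e-01  6.92317437e-04]
 [ 1.24286807e-03  3.67351513e-04 -9.99999160e-01]]
```

Call:
{"op": "drive_tool", "data": {"motion": [[-1,-0.01,0.01,0.1,0,0,0],[-1,-0.01,0.01,0.22,0,0,0],[-1,-0.01,0.01,0.34,0,0,0],[-1,-0.01,0.01,0.46,0,0,0],[-1,-0.01,0.01,0.58,0,0,0],[-1,-0.01,0.01,0.66,0,0,0],[-1,-0.01,0.01,0.69,0,0,0],[-1,-0.01,0.01,0.69,0,0,0]]}}

```text
time: 3.12
eef_pos: [0.6209, -0.0385, 0.092]
tool_rot: [-0.433, -3.108, 0.0]
contact_force: [-0.3, -0.6, 0.2]
width: 0.0853
grasp_force: 0.0
```

Call:
{"op": "drive_tool", "data": {"motion": [[-0.5,0,0,0,0,0,0],[-0.3,0,0,0,0,0,0],[-0.2,0,0,0,0,0,0],[-0.1,0,0,0,0,0,0],[0,0,0,0,0,0,0],[0.05,0,0,0,0,0,0],[0.1,0,0,0,0,0,0],[0.15,0,0,0,0,0,0]], "force": 20}}

```text
time: 3.78
eef_pos: [0.6231, -0.0401, 0.0934]
tool_rot: [0.437, 3.111, 0.0]
contact_force: [-0.1, -0.2, -0.4]
width: 0.036
grasp_force: 0.0
```

Run:
```python
from h import *
im=imaging.get_image("wrist");cv2.imwrite("pics/w2.png",im[:,:,::-1])
o=status.get_obs();print(o["time"],o["eef_pos"],o["width"],o["grasp_force"])
```

```text
3.8333 [ 0.6230341  -0.04008326  0.09329881] 0.0363992630098482 0.0
```

View pics/w2.png

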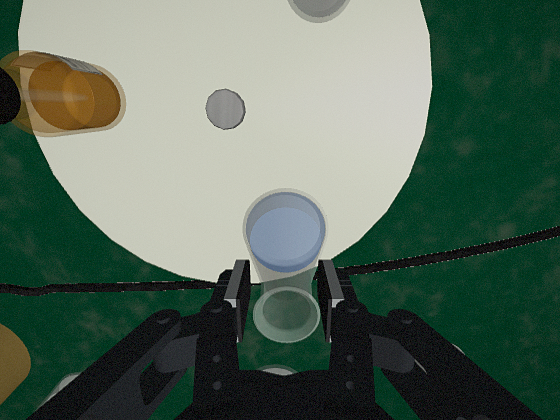

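The flask's neck is between the pads, with its mouth at (286,314) and the pads' middle at about (283,310). I nudge by 1–2 mm and close.

Call:
{"op": "drive_tool", "data": {"motion": [[0.15,0.01,0.01,0,0,0,0],[0.2,0.01,0.01,0,0,0,0],[0.25,0.01,0.01,0,0,0,0],[0.3,0.01,0.01,0,0,0,0],[0.35,0.01,0.01,0,0,0,0],[0.4,0.01,0.01,0,0,0,0],[0.5,0.01,0.01,0,0,0,0],[0.6,0.01,0.01,0,0,0,0]], "force": 25}}

```text
time: 4.5
eef_pos: [0.6217, -0.0375, 0.0933]
tool_rot: [0.437, 3.111, 0.0]
contact_force: [-0.4, 0.1, 0.8]
width: 0.0254
grasp_force: 24.6
```

Call:
{"op": "drive_tool", "data": {"motion": [[1,0,0,0,0,0,0],[1,0,0,0,0,0,0],[1,0,0,0,0,0,0],[1,0,0,-0.02,0,0,0],[1,0,0,-0.05,0,0,0],[1,0,0,-0.1,0,0,0],[1,0,0,-0.2,0,0,0],[1,0,0,-0.3,0,0,0]]}}

```text
time: 5.17
eef_pos: [0.6211, -0.0375, 0.1541]
tool_rot: [-0.436, -3.11, 0.0]
contact_force: [0.1, 1.1, -0.3]
width: 0.0255
grasp_force: 24.6
```

Call:
{"op": "drive_tool", "data": {"motion": [[1,0.0,0.0,-0.1,0,0,0],[1,0.05,0.1,-0.18,0,0,0],[1,0.13,0.25,-0.18,0,0,0],[1,0.2,0.4,-0.18,0,0,0],[1,0.28,0.55,-0.18,0,0,0],[1,0.36,0.7,-0.18,0,0,0],[1,0.4,0.77,-0.18,0,0,0]]}}

```text
time: 5.75
eef_pos: [0.5865, 0.1362, 0.1906]
tool_rot: [0.432, 3.111, 0.003]
contact_force: [1.2, 0.2, -0.7]
width: 0.0254
grasp_force: 24.8
```

Call:
{"op": "drive_tool", "data": {"motion": [[1,0.05,0.1,0,0,0,0],[1,0.13,0.25,0,0,0,0],[1,0.2,0.4,0,0,0,0],[1,0.28,0.55,0,0,0,0],[1,0.36,0.7,0,0,0,0],[1,0.4,0.76,0,0,0,0],[1,0.4,0.76,0,0,0,0],[1,0.4,0.76,0,0,0,0]]}}

```text
time: 6.42
eef_pos: [0.5519, 0.3011, 0.1899]
tool_rot: [0.434, 3.111, -0.001]
contact_force: [0.6, 0.2, -0.2]
width: 0.0252
grasp_force: 24.8
```

Run:
```python
from h import *
import pickle
s=imaging.get_image("side")[:,:,::-1];w=imaging.get_image("wrist")[:,:,::-1];c=imaging.calibration("wrist");pickle.dump(c,open("w3.pkl","wb"))
cv2.imwrite("pics/s3.png",s);cv2.imwrite("pics/w3.png",w)
a=cv2.resize(s[160:320,180:320],None,fx=3,fy=3,interpolation=cv2.INTER_CUBIC)
b=cv2.resize(w,(380,285));d=np.zeros((480,800,3),np.uint8);d[:,:420]=a;d[:285,420:]=b
cv2.imwrite("pics/m3.png",d)
o=status.get_obs();print(o["time"],o["eef_pos"],o["grasp_force"])
```

```text
6.5167 [0.55234583 0.29955941 0.18970187] 24.82492983341217
```

View pics/m3.png

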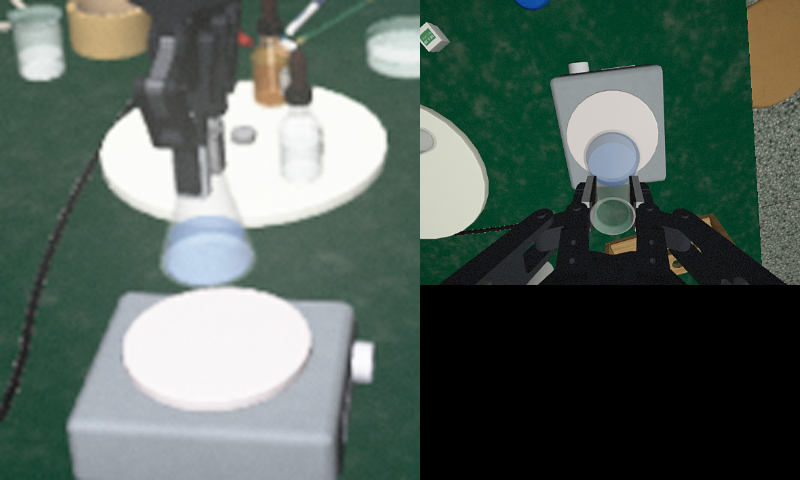

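The flask hangs upright over the plate; in the side crop its foot is at (208,262), just above the plate centred at (216,346), and both bottles stand. In the wrist half, the plate's centre is at about (613,135).

Run:
```python
from h import *
import pickle
S=imaging.calibration("side");c=pickle.load(open("w3.pkl","rb"))
print("foot side",onz((180+208/3,160+262/3),S,.131))
k=560/380; print("foot wrist",onz(((612-420)*k,161*k),c,.131),"mouth",onz(((612.5-420)*k,216*k),c,.23))
im=cv2.imread("pics/w3.png");x=[]
m=((im.min(2)>175)).astype(np.uint8);m[:,:200]=0;m[:,370:]=0;m[:120]=0;m[260:]=0
K=max(cv2.findContours(m,0,1)[0],key=cv2.contourArea);h=cv2.convexHull(K).reshape(-1,2).astype(float)
h=h[h[:,1]<215];P=np.array([onz(p,c,.072)[:2] for p in h])
from scipy.optimize import least_squares
r=least_squares(lambda q:np.hypot(*(P-q).T)-.062,[.55,.3]);print(r.x,abs(r.fun).max(),len(h))
o=status.get_obs();print(o["eef_pos"],cv2.Rodrigues(o["tool_rot"])[0])
```

```text
foot side [0.55239006 0.29848861 0.131     ]
foot wrist [0.55827523 0.29753653 0.131     ] mouth [0.55082417 0.30024866 0.23      ]
[0.55177716 0.29979451] 0.0014544197981259804 30
[0.55234583 0.29955941 0.18970187] [[-9.61132875e-01  2.76085940e-01  3.87366412e-04]
 [ 2.76085625e-01  9.61132779e-01 -7.13865560e-04]
 [-5.69398800e-04 -5.79173360e-04 -9.99999670e-01]]
```

Call:
{"op": "drive_tool", "data": {"motion": [[1,0.01,0,0.06,0,0,0],[1,0.01,0,0.12,0,0,0],[1,0.01,0,0.18,0,0,0],[1,0.01,0,0.23,0,0,0],[1,0.01,0,0.26,0,0,0],[1,0.01,0,0.28,0,0,0],[1,0.01,0,0.28,0,0,0],[1,0.01,0,0.28,0,0,0]]}}

```text
time: 7.18
eef_pos: [0.5504, 0.301, 0.1335]
tool_rot: [0.437, 3.111, 0.0]
contact_force: [-1.2, -0.4, 0.1]
width: 0.0252
grasp_force: 24.8
```

Call:
{"op": "drive_tool", "data": {"motion": [[1,0,0,0.005,0,0,0],[1,0,0,0.01,0,0,0],[1,0,0,0.01,0,0,0],[1,0,0,0.01,0,0,0]]}}

```text
time: 7.52
eef_pos: [0.5502, 0.3014, 0.1316]
tool_rot: [0.436, 3.111, 0.0]
contact_force: [0.1, -0.4, -1.2]
width: 0.0255
grasp_force: 24.8
```

Call:
{"op": "drive_tool", "data": {"motion": [[1,0,0,0.005,0,0,0],[1,0,0,0.005,0,0,0],[1,0,0,0.005,0,0,0]]}}

```text
time: 7.77
eef_pos: [0.5504, 0.3014, 0.1313]
tool_rot: [0.436, 3.11, 0.001]
contact_force: [-0.2, -0.8, 6.0]
width: 0.0257
grasp_force: 25.3
```

Call:
{"op": "drive_tool", "data": {"motion": [[1,0,0,0.005,0,0,0],[1,0,0,0.005,0,0,0],[1,0,0,0.005,0,0,0]]}}

```text
time: 8.02
eef_pos: [0.5505, 0.3014, 0.1313]
tool_rot: [0.436, 3.109, 0.002]
contact_force: [-2.4, -1.8, 10.6]
width: 0.0257
grasp_force: 26.0
```

Contact is felt at the expected height. I back off 1 mm, open gently and rise.

Call:
{"op": "drive_tool", "data": {"motion": [[1,0,0,-0.006,0,0,0],[1,0,0,-0.006,0,0,0],[0.4,0,0,-0.006,0,0,0],[0.3,0,0,-0.006,0,0,0],[0.2,0,0,-0.006,0,0,0],[0,0,0,-0.006,0,0,0],[-0.3,0,0,-0.006,0,0,0],[-0.6,0,0,-0.006,0,0,0]]}}

```text
time: 8.68
eef_pos: [0.55, 0.3012, 0.1301]
tool_rot: [-0.436, -3.111, 0.001]
contact_force: [-0.0, -1.1, 0.4]
width: 0.0657
grasp_force: 0.0
```

Call:
{"op": "drive_tool", "data": {"motion": [[-0.8,0,0,0,0,0,0],[-0.8,0,0,0,0,0,0],[-0.8,0,0,-0.1,0,0,0],[-0.8,0,0,-0.25,0,0,0],[-0.8,0,0,-0.4,0,0,0],[-0.8,0,0,-0.5,0,0,0],[-0.8,0,0,-0.5,0,0,0],[-0.8,0,0,-0.5,0,0,0]]}}

```text
time: 9.35
eef_pos: [0.5511, 0.3017, 0.232]
tool_rot: [0.436, 3.108, 0.003]
contact_force: [-0.4, -0.3, -0.3]
width: 0.0767
grasp_force: 0.0
```

Run:
```python
from h import *
s=imaging.get_image("side")[:,:,::-1]
a=cv2.resize(s[160:320,180:320],None,fx=3.5,fy=3.5,interpolation=cv2.INTER_CUBIC)
cv2.imwrite("pics/m4.png",a)
o=status.get_obs();print(o["time"],o["eef_pos"],o["grasp_force"],o["width"],o["dq"])
```

```text
9.4 [0.55019732 0.30127059 0.23049232] 0.0 0.07679840030364746 [ 0.00131308  0.01791176 -0.03632101 -0.00369714 -0.00050944 -0.00014599]
```

View pics/m4.png

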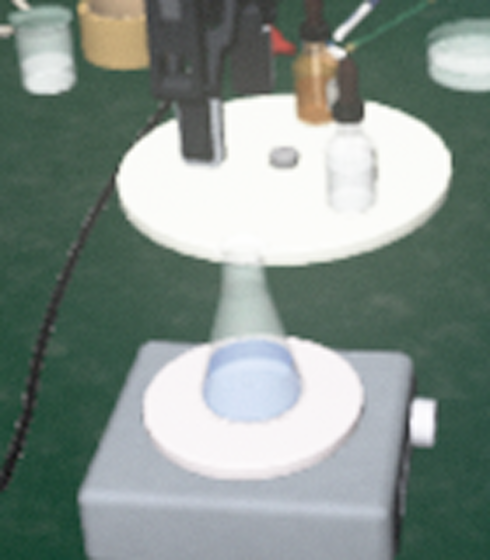

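The flask stands upright with its foot at about (252,395) on the plate centred at about (253,402), so it is a few mm off the middle. Both bottles stand and the gripper is clear.

```bash
python3 -c "
from plant import order
print(order.finish_job())"
```

```text
the job is handed in; nothing more can be done
None
```

The flask was lifted off the turntable, lowered onto the stirrer plate and released; it stands upright a few mm from the middle, both bottles are still standing, and I handed the job in at about 9.4 s (the judge's result was not shown).

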